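Hang the heat shield on the sprung hook and prove it with a tug

ROBOT

A 7-joint arm with a two-finger parallel gripper is mounted at the origin on the work surface. World frame = base frame: x ahead of the robot, y to its left, z up, the work surface at z = 0. Lengths are in m, angles in rad, forces in N, time in s.
With the tool pointing down it reaches from about 0.4 to 0.85 m from the base axis. Payload 10.4 kg.
Tool frame: the origin (TCP) lies between the finger pads; the fingertips stand 25 mm ahead of it and the grasp point (between the pads) lies 6 mm ahead of it; x points along the fingers, y is the direction in which the jaws open and shut, and the axes are right-handed (so a half turn about x gives the same grasp; the last joint's range is limited). The gripper opens to 87 mm and grips with 3 to 60 N. Pads are 19 mm wide; open, the fingers measure 117 mm over their backs; the gripper's body (75 mm by 190 mm) begins 51 mm behind the grasp point.
Start: joints at [1.308, 0.332, -0.065, 1.46, 0.022, 1.35, -0.088], TCP at [0.148, -0.607, 0.248] pointing down, gripper open.
Joint ranges: [-2.6, 2.6], [-0.5, 2.12], [-1.47, 1.34], [0.16, 2.42], [-1.27, 4.41], [0.06, 2.06], [-2.6, 2.6]. Speed limits (rad/s): [2.22, 2.22, 2.79, 2.79, 3.14, 3.14, 3.14].

INTERFACE

Orientations are given as a unit quaternion [x, y, z, w].
In Python, from bench import r gives the robot as it stands.
- The arm moves only by the shell command python3 -m pendant 'ROWS' [FORCE]. ROWS is JSON, a list of rows, each an object with "translation": the shift along the world's x, y, z in cm, a list of three; "angular": the turn, a rotation vector about the world's x, y, z in degrees, a list of three; "hand": the opening, from -1 (shut) to 1 (fully open). In form: [{"translation": [dx, dy, dz], "angular": [wx, wy, wz], "hand": hand}, ...]. A call has 1 to 20 rows; each row shifts and turns the commanded pose from where the row before left it; what a row does not reach is not made up. A row lasts 1/10 s, in which the tool goes at most 50 mm and 8.59 degrees, less where a joint would pass 70% of its speed; a pose out of reach is approached as far as the arm can. A call is refused whole if a number of a shift passes 5 or a number of a turn 8.59, either way. A call with a gripper value outside its range is refused whole. The fingers move at their own pace and stop on an object; FORCE is the grip in N (left out, the last holds). Time passes only in rows, so rows that do not move let the fingers close. It gives the time, the measured TCP pose, the force and the opening at its end, in the units of the state.
- r.read_state(): the state, without advancing time (a new reading comes with each control period).
- r.camera(name): name is "scene" or "top" or "wrist"; returns the picture (420x560x3 uint8, red, green, blue); there is no depth.
- r.camera_info(name): a dict with "fx", "fy", "cx", "cy" (pixels), "distortion" ([k1, k2, p1, p2, k3] as OpenCV has them; the pictures are not rectified), "rvec" (rotation vector, rad) and "tvec" (3), from world to camera coordinates, as OpenCV has them; the wrist camera has in their place "mount" (4x4, takes a point from camera to tool coordinates, whose origin is the TCP and whose axes are the tool frame's). Camera axes: x right, y down, z forward; pixel columns grow to the right and rows downward; lengths in m; the calibration is good to about 2 mm. A picture is of the moment at which its call begins: read the wrist's pose just before it. camera_info takes no time and is no camera call.
- r.close_job(): hands the job in, once; it reports no verdict.
Trained networks look in the newest picture that a camera, given by its name, has taken for a name from the list of things; names that differ only in an ending like _2 or _b are one class to them, and where a whole thing is asked for, a point or a joint stands for the part that bears it (a point fixed in the world has none). Each returns a list of dicts, best first, with "confidence" (0 to 1); they miss things now and then, are a little off and sometimes report something else, mostly with a low value. They report only what shows in the picture. A call takes as long as a camera call. They do not tell look-alikes from the thing itself.
- r.find_in(camera, name): "point" ([row, column] in pixels, amid what is visible of it).
- r.mark_of(camera, name): "point" ([row, column] in pixels: a listed point, or the origin of a listed thing).
The state is a dict: "time": time; "joint_positions": joint angles; "joint_vel": joint speeds; "joint_torque": joint torques, N m; "ee_pos": TCP position; "eef_rot": TCP orientation; "ft_force": force on the tool from outside, world axes, zero at the start; "torque": the same for the moment, N m; "width": finger opening in m.
Only numpy, scipy, OpenCV 4.12 (cv2) and the standard library are available. Lean on these libraries where they do the work, as an engineer would, in place of code of your own. Each camera call takes 0.05 s, during which the arm holds its last target.

TASK

Take the hand-held heat shield out of its wooden rest and hang it by its slot on the sprung hook of the stand. Before you finally let go, tug it down gently, with a steady pull of about 5 N on top of its own weight for about a second, to confirm that the hook holds it; never jerk the hook far down. Ease off, release the shield so that it hangs still, and leave the other tools on the bench where they are.

Things in the scene. Friction and masses are not known exactly. Their poses are not given: they have to be found in the camera images.
- handle (a point): Centre of the shield's upright wooden handle (pale wood bar, 20 mm thick along the shield's x, 28 mm wide along its y, 90 mm tall; this point is half-way up, so the handle reaches 45 mm above and below it). Axes are those of the shield: z up along the handle, x through the thickness of the board, y along its width. The shield is front-back symmetric and can be hung either way round.
- slot_top (a point): Middle of the top edge of the slot that goes right through the shield's board (along its x), 65 mm straight below handle. The slot is 24 mm wide (y) and 56 mm tall, reaching down from this point. Above it is a 20 mm tall strip of board, then the handle. The middle of this flat edge is what must rest on the hook.
- shield: Heat shield, about 0.28 to 0.42 kg: aluminium board 10 mm thick (x), 140 mm wide (y), 121 mm tall, with the wooden handle on its top edge; 211 mm tall in all. Origin: centre of the board's lower edge, 101 mm below slot_top. It starts standing upright in the rest.
- rest: Dark timber block 80 x 160 x 50 mm (x, y, z), fixed, with a slot 16 mm wide and 42 mm deep running along its y, in which the shield's board stands. Origin: centre of its underside, on the bench. Lift the shield at least 45 mm to clear it.
- hook_stand: Hook stand, fixed: grey foot 130 x 120 x 14 mm, square steel post 24 mm wide, top 232 mm above the bench, and a green carriage 34 mm tall on the post carrying the yellow hook. Origin: on the post's axis at bench height; z up. The hook points along the stand's own -x, level.
- hook_mean (a point): Mean place of the middle of the hook's seat: stand x = -50 mm, y = 0, z = 200 mm; stand axes. The carriage is clamped at an unknown height within 13 mm above or below it: the true seat is 187 to 213 mm above the bench, which this point does not show; find it by feel. A slot edge about 232 mm above the bench lets the tip through at any hook height.
- hook_root (a point): Point on the post's axis at the hook's mean seat height; from here the flat yellow strap (12 mm wide, 6 mm thick) runs along -x. Seat: from x = -22 mm (face of the carriage) to x = -78 mm (inner face of the upturned tip). The tip is 6 mm thick, to x = -84 mm, and rises 14 mm above the seat, 20 mm above the strap's underside.
- hook_dip (a joint): How far the yellow hook is pulled down in its carriage (m): 0 unloaded, grows downward, spring 3 N per mm, stop at 10 mm. The hook's own weight gives 0.1 mm, the hanging shield alone 1.0 to 1.5 mm (hook included).
- block_mid (a point): Bystander: wooden glass-shaping block, a small cup 72 mm across and 55 mm tall with a short side handle; this point is 28 mm above its underside.
- wax_mid (a point): Bystander: copper-coloured closed tin with a white lid, 72 mm across, 45 mm tall; this point is half-way up.
- jacks_mid (a point): Bystander: steel spring jacks (tongs) lying flat, about 230 x 70 x 12 mm; this point is its middle.
Mind the look-alikes: they are no part of the job. Leave any yellow look-alike of the rest alone.

How it is judged:
On the way, in this order (a step that is already met when the one before it is completed fails the run):
1. the shield is lifted clear of its rest (height (world z) of slot_top above 0.16 m and contact force between shield and rest below 0.1 N), for 0.1 s.
2. with its slot on the hook and still gripped, the shield is tugged so that the hook stays 2 to 4.4 mm down (6 to 13 N in all) for half a second (x of slot_top in the frame of hook_stand between -0.076 and -0.024 m and y of slot_top in the frame of hook_stand between -0.016 and 0.016 m and z of slot_top in the frame of hook_stand between 0.176 and 0.22 m and value of joint hook_dip above 0.002 m and contact force between shield and hook_stand above 4 N and contact force between the fingers and shield above 1 N and contact force between each of the arm, the fingers and hook_stand below 0.5 N), for 0.5 s.
At the end, for the whole second after the job is handed in: The shield hangs by its slot from the hook's seat, between the upturned tip and the carriage (slot middle within 16 mm sideways of the hook's centre line), its weight alone on the hook (dip 0.6 to 1.9 mm), within 0.25 rad of upright, slower than 30 mm/s, released (x of slot_top in the frame of hook_stand between -0.076 and -0.024 m and y of slot_top in the frame of hook_stand between -0.016 and 0.016 m and z of slot_top in the frame of hook_stand between 0.176 and 0.22 m and value of joint hook_dip between 0.0006 and 0.0019 m and contact force between shield and hook_stand above 1.5 N and angle between shield's own z axis and vertical below 0.25 rad and linear speed of shield below 0.03 m/s and contact force between the fingers and shield below 0.1 N); the robot touches nothing.
It fails at once if the hook is pulled down more than 4.4 mm (13 N): jerked, dropped on or tugged too hard (value of joint hook_dip above 0.0044 m).
It fails at once if the shield is pressed against the hook stand with more than 25 N (contact force between shield and hook_stand above 25 N).
It fails at once if the wooden block is moved more than 25 mm (distance of block_mid from where it was at the start of the episode above 0.025 m).
It fails at once if the wax tin is moved more than 25 mm (distance of wax_mid from where it was at the start of the episode above 0.025 m).
It fails at once if the jacks is moved more than 25 mm (distance of jacks_mid from where it was at the start of the episode above 0.025 m).
It also fails if it takes over 67 s, if anything falls off the work surface, if the arm or the gripper's body presses on something with over 40 N, if the wrist force passes 120 N, or if a joint passes its speed limit or range.

## Working session

There is one attempt and no reset: what is moved stays moved. The work goes in short steps, Python scripts to look and compute and a shell command to move; the robot and the scene stay as the last step left them, time stands still between calls to the robot, and variables do not carry over. Pictures are saved under pics/ and viewed, and the job is handed in when it is done.

```bash
ls; mkdir -p pics; python3 - <<'E'
from bench import r
import cv2
s=r.read_state()
print({k:(v if not hasattr(v,'tolist') else v.tolist()) for k,v in s.items()})
for n in ["scene","top","wrist"]:
    im=r.camera(n); cv2.imwrite(f"pics/{n}0.png",im[:,:,::-1])
    print(n,r.camera_info(n))
    for t in ["handle","slot_top","shield","rest","hook_stand","hook_mean","hook_root","block_mid","wax_mid","jacks_mid"]:
        try: print(n,t,[(round(d['confidence'],2),[round(float(x)) for x in d['point']]) for d in r.mark_of(n,t)])
        except Exception as e: print(t,e)
print(r.read_state()['time'])
E
```

```text
pics
{'time': 0.0, 'joint_positions': [1.3083830010144568, 0.33282529164735536, -0.06467226179412648, 1.4609371553735397, 0.021611835428481958, 1.349911039498089, -0.08847577066176415], 'joint_vel': [0.000113616054740169, -0.00029222278988722027, 0.000478777710737939, 0.0006125483895139284, -0.0005352224227603254, -0.0004067170312268763, -1.4431872078182301e-05], 'joint_torque': [-0.0004340046325523872, -62.326176166534424, 0.02411840599961579, -38.98938775062561, -0.06145071471109986, 0.039806063286960125, 0.00011834840734081808], 'ee_pos': [0.1483427869068199, -0.6067767472332934, 0.24678493166288087], 'eef_rot': [-0.7019397422936746, -0.08507295749844489, 0.7021173349764034, -0.08410967849653476], 'ft_force': [-0.26196355702540264, -0.34864097151113843, -0.05237841549723599], 'torque': [-0.006877906335106062, 0.00563673611220014, -0.0055213977378487595], 'width': 0.08715435311510272}
scene {'fx': 442.74324647713456, 'fy': 442.74324647713456, 'cx': 272.1671068388162, 'cy': 213.65536229665616, 'distortion': array([-0.10213148,  0.        ,  0.        ,  0.        ,  0.        ]), 'r
[... 1337 characters left out ...]
96, 'fy': 291.50108879686496, 'cx': 276.2054726580496, 'cy': 212.1722456344502, 'distortion': array([-0.00499246,  0.        ,  0.        ,  0.        ,  0.        ]), 'mount': array([[ 1.04228301e-04, -2.74455138e-01,  9.61599899e-01,
        -1.36405170e-01],
       [ 9.99999880e-01, -4.30911473e-04, -2.31379139e-04,
        -1.95557686e-04],
       [ 4.77867622e-04,  9.61599808e-01,  2.74455061e-01,
        -7.55665238e-02],
       [ 0.00000000e+00,  0.00000000e+00,  0.00000000e+00,
         1.00000000e+00]])}
wrist handle []
wrist slot_top []
wrist shield []
wrist rest []
wrist hook_stand []
wrist hook_mean []
wrist hook_root []
wrist block_mid []
wrist wax_mid []
wrist jacks_mid []
1.65
```

View pics/scene0.png

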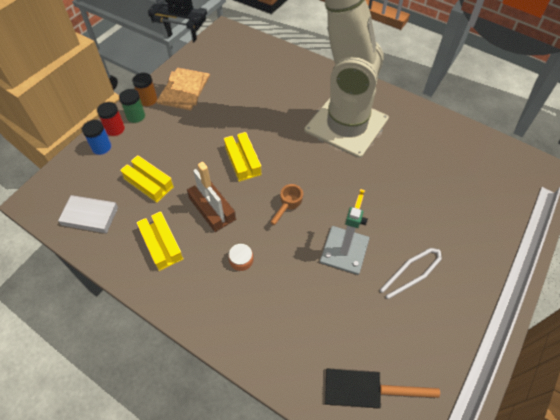

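View pics/top0.png

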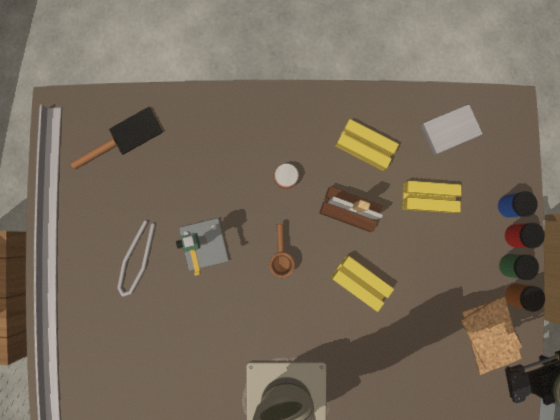

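```bash
cat > h.py <<'E'
import numpy as np, cv2
from bench import r
from scipy.spatial.transform import Rotation as R
def cam(n):
    i=r.camera_info(n);K=np.array([[i['fx'],0,i['cx']],[0,i['fy'],i['cy']],[0,0,1.]]);return K,i
def ext(n):
    K,i=cam(n); Rm=cv2.Rodrigues(np.array(i['rvec']))[0]; return K,i['distortion'],Rm,np.array(i['tvec'])
def ray(n,rc):
    K,d,Rm,t=ext(n)
    u=cv2.undistortPoints(np.array([[[rc[1],rc[0]]]],float),K,d)[0,0]
    return -Rm.T@t, Rm.T@np.array([u[0],u[1],1.])
def atz(n,rc,z):
    o,v=ray(n,rc); return o+v*(z-o[2])/v[2]
def tri(obs):
    A=np.zeros((3,3));b=np.zeros(3);l=[]
    for n,rc in obs:
        o,v=ray(n,rc);v=v/np.linalg.norm(v);P=np.eye(3)-np.outer(v,v);A+=P;b+=P@o;l.append((P,o))
    x=np.linalg.solve(A,b); return x,[np.linalg.norm(P@(x-o)) for P,o in l]
def proj(n,X):
    K,d,Rm,t=ext(n); p=cv2.projectPoints(np.array(X,float).reshape(-1,1,3),cv2.Rodrigues(Rm)[0],t,K,d)[0][:,0]; return p[:,::-1]
E
python3 - <<'E'
from h import *
np.set_printoptions(precision=4,suppress=True)
for a,s,t in [("handle",[172,203],[204,361]),("slot_top",[190,206],[203,355]),("shield",[208,212],[209,349]),("stand",[252,344],[243,199]),("hookmean",[204,358],[258,195]),("root",[216,354],[240,192]),("block",[196,292],[260,283]),("wax",[260,239],[176,285]),("jacks",[275,409],[261,137])]:
    print(a,tri([("scene",s),("top",t)]))
for n in("scene","top"):
    i=cv2.imread(f"pics/{n}0.png")
    c=i[130:310,130:430] if n=="scene" else i[110:310,100:460]
    cv2.imwrite(f"pics/{n}0z.png",cv2.resize(c,None,fx=2.2,fy=2.2,interpolation=cv2.INTER_CUBIC))
E
```

```text
handle (array([ 0.5612, -0.1883,  0.188 ]), [np.float64(0.0002491616425243797), np.float64(0.00024916164252433736)])
slot_top (array([ 0.5688, -0.1858,  0.1106]), [np.float64(0.00132317752562919), np.float64(0.0013231775256290646)])
shield (array([ 0.5594, -0.1876, -0.0017]), [np.float64(0.0013121195891417667), np.float64(0.0013121195891418183)])
stand (array([0.4642, 0.247 , 0.0001]), [np.float64(0.005745974039326358), np.float64(0.005745974039326371)])
hookmean (array([0.4258, 0.2302, 0.1986]), [np.float64(0.0019535680433965807), np.float64(0.001953568043396507)])
root (array([0.4699, 0.2384, 0.2044]), [np.float64(0.003676736894174566), np.float64(0.0036767368941745854)])
block (array([0.4104, 0.0125, 0.0441]), [np.float64(0.006775003518649886), np.float64(0.006775003518649843)])
wax (array([ 0.6597, -0.0035, -0.001 ]), [np.float64(0.003217693528240345), np.float64(0.0032176935282404785)])
jacks (array([ 0.4077,  0.4444, -0.0346]), [np.float64(0.004398924620009761), np.float64(0.004398924620009653)])
```

View pics/scene0z.png

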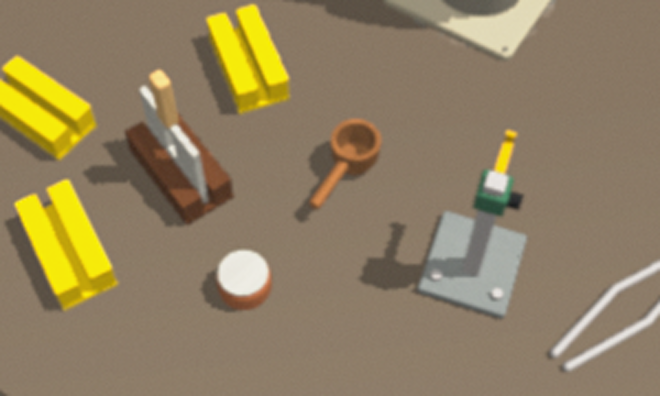

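View pics/top0z.png

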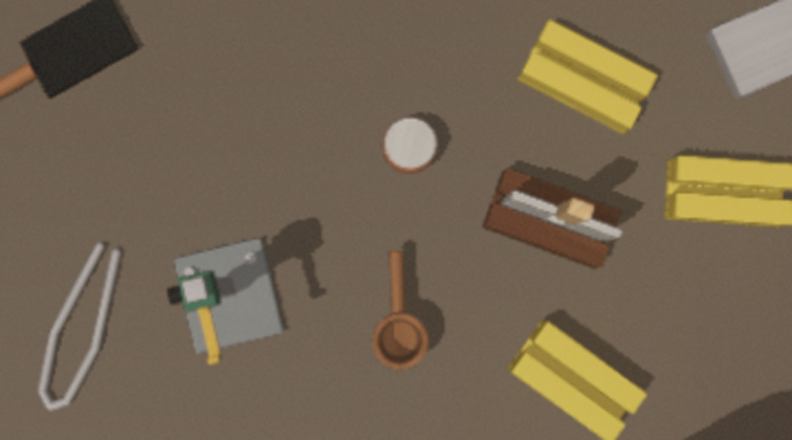

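The top view shows the dark rest with the shield at about row 208, col 350. The hook stand is at about row 243, col 200, with the hook pointing down the image towards the robot. The yellow grooved blocks are the decoys. Next I'll fit yaw and position using model overlays.

```bash
cat > ov.py <<'E'
from h import *
np.set_printoptions(precision=4,suppress=True)
def box(c,h):
    return np.array([[c[0]+sx*h[0],c[1]+sy*h[1],c[2]+sz*h[2]] for sx in(-1,1) for sy in(-1,1) for sz in(-1,1)])
E_=[(0,1),(2,3),(4,5),(6,7),(0,2),(1,3),(4,6),(5,7),(0,4),(1,5),(2,6),(3,7)]
def T(p,yaw,o): 
    c,s=np.cos(yaw),np.sin(yaw); return p@np.array([[c,-s,0],[s,c,0],[0,0,1]]).T+o
def draw(im,n,pts,col,sc,off):
    p=(proj(n,pts)[:,::-1]-off)*sc
    for a,b in E_: cv2.line(im,tuple(np.int32(p[a])),tuple(np.int32(p[b])),col,1,cv2.LINE_AA)
def shield(yaw,o): # o = board bottom centre
    return [(T(box([0,0,.0605],[.005,.07,.0605]),yaw,o),(255,0,255)),(T(box([0,0,.166],[.01,.014,.045]),yaw,o),(255,0,0))]
def rest(yaw,o): return [(T(box([0,0,.025],[.04,.08,.025]),yaw,o),(0,255,0))]
def stand(yaw,o,dz=0,fo=0): return [(T(box([fo,0,.007],[.065,.06,.007]),yaw,o),(0,255,0)),(T(box([0,0,.116],[.012,.012,.116]),yaw,o),(255,0,255)),(T(box([-.053,0,.197+dz],[.031,.006,.003]),yaw,o),(255,0,0)),(T(box([-.081,0,.204+dz],[.003,.006,.01]),yaw,o),(255,0,0))]
E
python3 - <<'E'
from ov import *
z=lambda p:[p[1]/2.2+110,p[0]/2.2+100]
# rest top corners (z=.05), foot top corners (z=.014)
rc=[(508,168),(622,214)]
a,b=[atz("top",z(p),.129)[:2] for p in [(512,197),(619,235)]]
print("board edge",a,b,np.linalg.norm(a-b),np.degrees(np.arctan2(*(a-b)[::-1])))
f=[atz("top",z(p),.014)[:2] for p in [(176,260),(262,238),(283,330),(196,352)]]
print("foot",f,np.mean(f,0),[np.linalg.norm(f[i]-f[i-1]) for i in range(4)],[np.degrees(np.arctan2(*(f[i]-f[i-1])[::-1])) for i in range(4)])
rr=[atz("top",z(p),.05)[:2] for p in [(507,168),(603,267),(485,226)]]
print("rest",rr,np.degrees(np.arctan2(*(rr[2]-rr[1])[::-1])),np.linalg.norm(rr[2]-rr[1]))
E
```

```text
board edge [ 0.5775 -0.1244] [ 0.5313 -0.2541] 0.1377227667399634 70.36921622567858
foot [array([0.5045, 0.3058]), array([0.5334, 0.1913]), array([0.4124, 0.1633]), array([0.3831, 0.2785])] [0.4584 0.2347] [np.float64(0.12440161340768799), np.float64(0.11813152109995956), np.float64(0.12424327568812366), np.float64(0.11894148175876852)] [np.float64(12.651397628906443), np.float64(-75.80544360514713), np.float64(-166.97698156092602), np.float64(104.26160692650848)]
rest [array([ 0.6214, -0.1283]), array([ 0.4935, -0.2512]), array([ 0.5467, -0.0993])] 70.703131830957 0.16097977727644494
```

```bash
python3 - <<'E'
from ov import *
sh=(np.radians(-19.6),np.array([.556,-.1885,.008])); st=(np.radians(13.5),np.array([.468,.238,0]))
out=[]
for n in("scene","top"):
    im=cv2.imread(f"pics/{n}0.png")
    for off,k,ob in [((130,140),sh,0),((290,170),st,1)] if n=="scene" else [((300,150),sh,0),((150,190),st,1)]:
        c=cv2.resize(im[off[1]:off[1]+120,off[0]:off[0]+120],None,fx=4,fy=4,interpolation=cv2.INTER_CUBIC)[:300*2,:]
        c=cv2.resize(c,(400,400)); sc=400/120; c2=c.copy()
        for p,col in (rest(k[0],k[1]-[0,0,.008])+shield(*k) if ob==0 else stand(*k)): draw(c2,n,p,col,sc,np.array(off))
        out.append(c2)
cv2.imwrite("pics/ov0.png",cv2.resize(np.vstack([np.hstack(out[:2]),np.hstack(out[2:])]),(600,600)))
E
```

```text
(no output)
```

View pics/ov0.png

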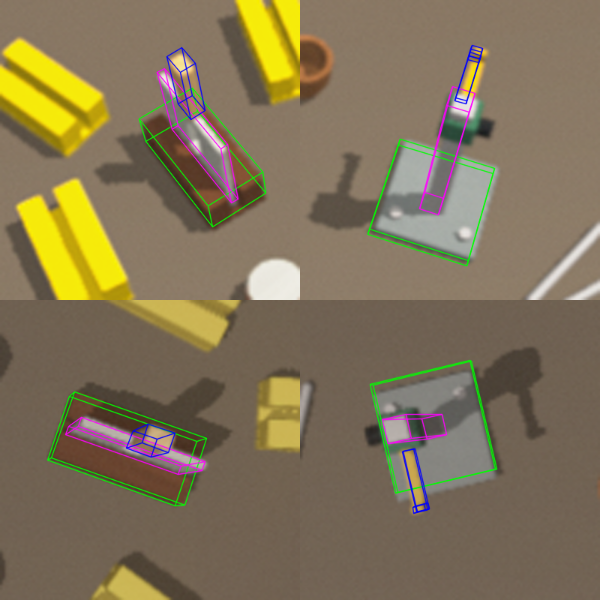

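```bash
python3 - <<'E'
from ov import *
s=r.read_state(); print(R.from_quat(s['eef_rot']).as_matrix(), s['time'])
sh=(np.radians(-19.6),np.array([.553,-.1895,.008])); st=(np.radians(13.5),np.array([.461,.238,0]))
out=[]
for n in("scene","top"):
    im=cv2.imread(f"pics/{n}0.png")
    for off,k,ob in [((130,140),sh,0),((290,170),st,1)] if n=="scene" else [((300,150),sh,0),((150,190),st,1)]:
        c=cv2.resize(im[off[1]:off[1]+120,off[0]:off[0]+120],(400,400),interpolation=cv2.INTER_CUBIC); sc=400/120; c2=c.copy()
        for p,col in (rest(k[0],k[1]-[0,0,.008])+shield(*k) if ob==0 else stand(*k)): draw(c2,n,p,col,sc,np.array(off))
        out.append(c2)
cv2.imwrite("pics/ov1.png",cv2.resize(np.vstack([np.hstack(out[:2]),np.hstack(out[2:])]),(600,600)))
E
```

```text
[[ 0.0001  0.2375 -0.9714]
 [-0.0001 -0.9714 -0.2375]
 [-1.      0.0001 -0.    ]] 1.65
```

View pics/ov1.png

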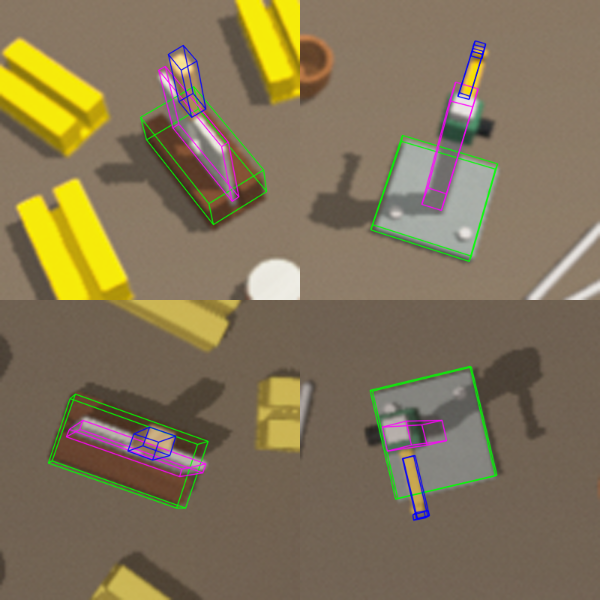

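```bash
python3 -m pendant '[{"translation":[0.5,0.5,4],"angular":[0,0,0],"hand":1},{"translation":[3,3,2],"angular":[0,0,-3],"hand":1},{"translation":[3.4,3.4,0.4],"angular":[0,0,-3],"hand":1},{"translation":[3.4,3.4,0.4],"angular":[0,0,-3],"hand":1},{"translation":[3.4,3.4,0.4],"angular":[0,0,-3],"hand":1},{"translation":[3.4,3.4,0.4],"angular":[0,0,-3],"hand":1},{"translation":[3.4,3.4,0.4],"angular":[0,0,-3],"hand":1},{"translation":[3.4,3.4,0],"angular":[0,0,-3],"hand":1},{"translation":[3.4,3.4,0],"angular":[0,0,-3],"hand":1},{"translation":[3.4,3.4,0],"angular":[0,0,-3],"hand":1},{"translation":[3.4,3.4,0],"angular":[0,0,-3],"hand":1},{"translation":[3.4,3.4,0],"angular":[0,0,-3],"hand":1},{"translation":[3.2,3.2,0],"angular":[0,0,-0.3],"hand":1},{"translation":[0,0.7,0],"angular":[0,0,0],"hand":1},{"translation":[0,0,0],"angular":[0,0,0],"hand":1}]'
cat >> ov.py <<'E'
def wrist(f):
    s=r.read_state(); im=r.camera("wrist"); cv2.imwrite(f,im[:,:,::-1]); 
    Rm=R.from_quat(s['eef_rot']).as_matrix(); W=np.eye(4);W[:3,:3]=Rm;W[:3,3]=s['ee_pos']
    C=W@np.array(r.camera_info("wrist")['mount']); return im,C,s
def wray(C,rc):
    K,i=cam("wrist"); u=cv2.undistortPoints(np.array([[[rc[1],rc[0]]]],float),K,i['distortion'])[0,0]
    return C[:3,3],C[:3,:3]@np.array([u[0],u[1],1.])
def watz(C,rc,z):
    o,v=wray(C,rc); return o+v*(z-o[2])/v[2]
def wproj(C,X):
    K,i=cam("wrist"); Ci=np.linalg.inv(C); return cv2.projectPoints(np.array(X,float).reshape(-1,1,3),cv2.Rodrigues(Ci[:3,:3])[0],Ci[:3,3],K,i['distortion'])[0][:,0]
def wdraw(im,C,pts,col):
    p=wproj(C,pts)
    for a,b in E_: cv2.line(im,tuple(np.int32(p[a])),tuple(np.int32(p[b])),col,1,cv2.LINE_AA)
E
python3 - <<'E'
from ov import *
im,C,s=wrist("pics/w1.png"); np.save("C1.npy",C)
print(s['time'],s['ee_pos'],R.from_quat(s['eef_rot']).as_matrix())
im=cv2.imread("pics/w1.png")
for p,col in rest(np.radians(-19.6),np.array([.556,-.189,0]))+shield(np.radians(-19.6),np.array([.556,-.189,.008])): wdraw(im,C,p,col)
cv2.imwrite("pics/w1o.png",im)
for t in("handle","slot_top","rest"): print(t,[(round(d['confidence'],2),d['point']) for d in r.mark_of("wrist",t)])
E
```

```text
time: 3.15
ee_pos: [0.556, -0.1913, 0.3274]
eef_rot: [-0.697, 0.119, 0.697, 0.119]
ft_force: [-0.8, -0.8, -0.2]
width: 0.0872
3.15 [ 0.556  -0.1913  0.3274] [[-0.0002 -0.3315 -0.9435]
 [ 0.0006 -0.9435  0.3315]
 [-1.     -0.0005  0.0004]]
handle [(0.82, [203.3, 273.4])]
slot_top [(0.64, [192.7, 275.9])]
rest [(0.92, [174.4, 270.1]), (0.87, [285.6, 328.4]), (0.81, [100.0, 418.4]), (0.58, [40.6, 259.8])]
```

View pics/w1o.png

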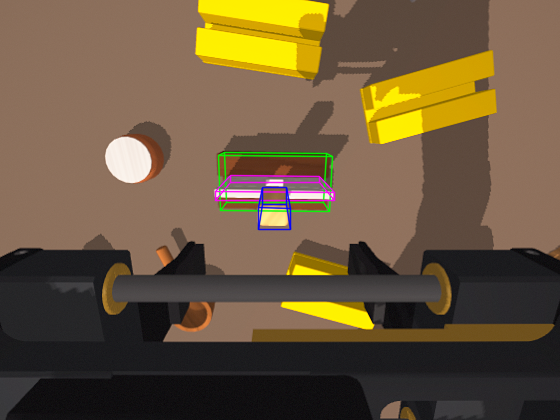

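View pics/w1.png

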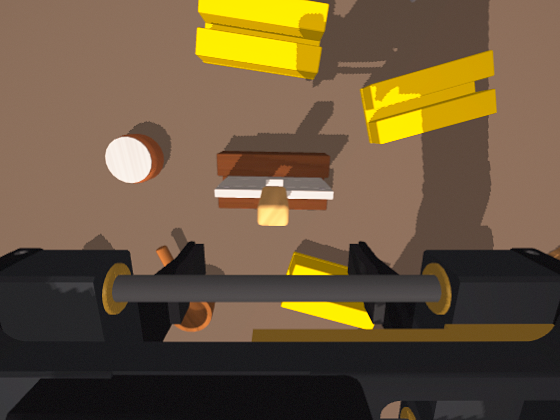

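```bash
python3 - <<'E'
from ov import *
C=np.load("C1.npy")
def t3(l):
    A=np.zeros((3,3));b=np.zeros(3)
    for o,v in l:
        v=v/np.linalg.norm(v);P=np.eye(3)-np.outer(v,v);A+=P;b+=P@o
    return np.linalg.solve(A,b)
print("handle",t3([wray(C,[203.3,273.4]),ray("scene",[172,203]),ray("top",[204,361])]),t3([wray(C,[203.3,273.4]),ray("scene",[172,203])]))
print("slot",t3([wray(C,[192.7,275.9]),ray("scene",[190,206]),ray("top",[203,355])]))
# handle top face corners front edge at z .219
for p in [(225.5,258),(225.5,289)]: print(watz(C,p,.219))
im=cv2.imread("pics/w1.png")[140:240,200:350]
im=cv2.resize(im,None,fx=5,fy=5,interpolation=cv2.INTER_CUBIC)
M=cv2.imread("pics/w1.png")
o=np.array([.5585,-.1895,.008]);big=cv2.resize(M,None,fx=1,fy=1)
for p,col in shield(np.radians(-19.6),o):
    q=(wproj(C,p)-[200,140])*5
    for a,b in E_: cv2.line(im,tuple(np.int32(q[a])),tuple(np.int32(q[b])),col,1)
cv2.imwrite("pics/w1z.png",im)
E
```

```text
handle [ 0.5613 -0.1892  0.1864] [ 0.561  -0.1895  0.186 ]
slot [ 0.5639 -0.1882  0.1082]
[ 0.5551 -0.1734  0.219 ]
[ 0.546  -0.1993  0.219 ]
```

View pics/w1z.png

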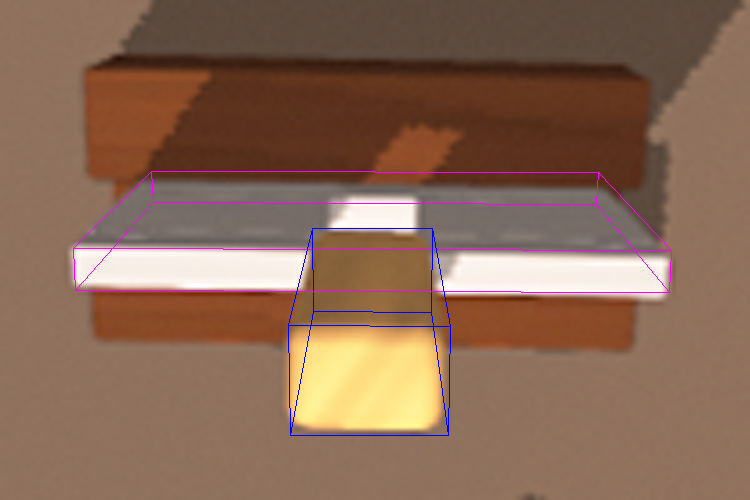

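```bash
python3 -m pendant '[{"translation":[0.28,0.2,-3],"angular":[0,0,-0.7],"hand":1},{"translation":[0,0,-4],"angular":[0,0,0],"hand":1},{"translation":[0,0,-4],"angular":[0,0,0],"hand":1},{"translation":[0,0,-2.9],"angular":[0,0,0],"hand":1},{"translation":[0,0,0],"angular":[0,0,0],"hand":1},{"translation":[0,0,0],"angular":[0,0,0],"hand":1}]'
python3 - <<'E'
from ov import *
im,C,s=wrist("pics/w2.png"); print(s['ee_pos'],s['time'],s['ft_force'])
E
```

```text
time: 3.95
ee_pos: [0.5581, -0.1922, 0.1896]
eef_rot: [0.696, -0.125, -0.696, -0.125]
ft_force: [0.7, 0.1, 0.7]
width: 0.0874
[ 0.5581 -0.1922  0.1896] 3.95 [0.732  0.0658 0.7234]
```

View pics/w2.png

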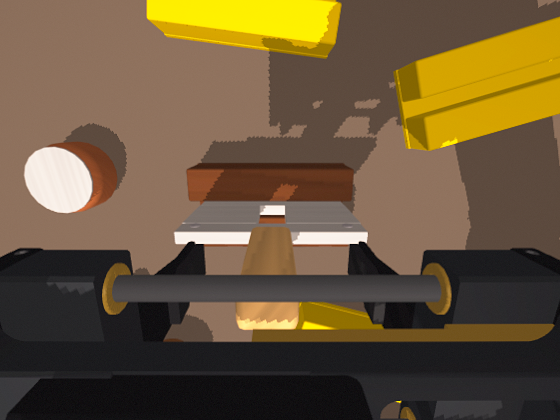

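```bash
python3 -m pendant '[{"translation":[0.1,0.3,0],"angular":[0,0,0],"hand":1},{"translation":[0,0,0],"angular":[0,0,0],"hand":1},{"translation":[0,0,0],"angular":[0,0,0],"hand":1}]'
```

```text
time: 4.3
ee_pos: [0.5597, -0.188, 0.1896]
eef_rot: [0.697, -0.124, -0.696, -0.124]
ft_force: [-0.1, 0.2, -0.7]
width: 0.0869
```

```bash
python3 -m pendant '[{"translation":[0,-0.1,0],"angular":[0,0,0],"hand":0.2},{"translation":[0,0,0],"angular":[0,0,0],"hand":-0.2},{"translation":[0,0,0],"angular":[0,0,0],"hand":-1},{"translation":[0,0,0],"angular":[0,0,0],"hand":-1},{"translation":[0,0,0],"angular":[0,0,0],"hand":-1},{"translation":[0,0,0],"angular":[0,0,0],"hand":-1},{"translation":[0,0,0],"angular":[0,0,0],"hand":-1}]' 35
python3 - <<'E'
from ov import *
F=[]
for i in range(3):
    im,C,s=wrist("pics/w3.png"); print(s['ee_pos'],s['time'],s['ft_force'],s['width'])
E
```

```text
time: 5.0
ee_pos: [0.5593, -0.1891, 0.1885]
eef_rot: [-0.696, 0.124, 0.696, 0.124]
ft_force: [-0.7, -1.0, 0.5]
width: 0.039
[ 0.5593 -0.1891  0.1885] 5.0 [-0.7365 -1.008   0.4963] 0.03901509084277676
[ 0.5593 -0.1891  0.1885] 5.05 [-0.5891  0.3926 -0.407 ] 0.03516617053090497
[ 0.5593 -0.1891  0.1886] 5.1 [ 0.152   0.0352 -0.8837] 0.03136732577500378
```

View pics/w3.png

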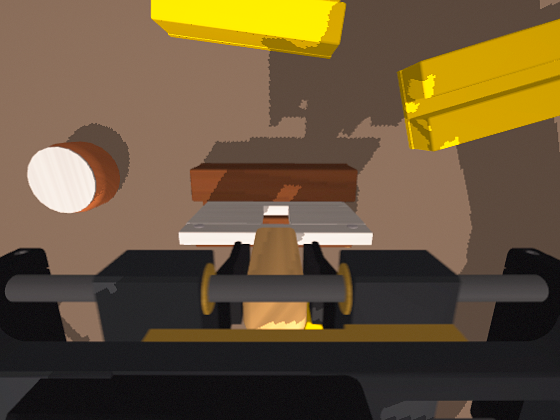

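The fingers are almost on the handle and well centred (handle cols 250–300). I'll finish closing, then lift.

```bash
python3 -m pendant '[{"translation":[0,0,0],"angular":[0,0,0],"hand":-1},{"translation":[0,0,0],"angular":[0,0,0],"hand":-1},{"translation":[0,0,0],"angular":[0,0,0],"hand":-1}]' 35
python3 -m pendant '[{"translation":[0,0,1],"angular":[0,0,0],"hand":-1},{"translation":[0,0,2],"angular":[0,0,0],"hand":-1},{"translation":[0,0,2],"angular":[0,0,0],"hand":-1},{"translation":[0,0,3],"angular":[0,0,0],"hand":-1},{"translation":[0,0,3],"angular":[0,0,0],"hand":-1},{"translation":[0,0,3],"angular":[0,0,0],"hand":-1},{"translation":[0,0,1],"angular":[0,0,0],"hand":-1},{"translation":[0,0,0],"angular":[0,0,0],"hand":-1},{"translation":[0,0,0],"angular":[0,0,0],"hand":-1}]'
python3 - <<'E'
from ov import *
F=[]
for i in range(12):
    im,C,s=wrist("pics/w4.png"); F.append(s['ft_force'])
print(s['ee_pos'],s['time'],s['width'],np.mean(F,0),np.std(F,0)); np.save("C4.npy",C)
p=np.array(s['ee_pos']);print(R.from_quat(s['eef_rot']).as_matrix()[:,1])
im=r.camera("scene");cv2.imwrite("pics/s4.png",im[:,:,::-1])
cv2.imwrite("pics/s4z.png",cv2.resize(im[90:330,130:450,::-1],None,fx=2.2,fy=2.2,interpolation=cv2.INTER_CUBIC))
E
```

```text
time: 5.45
ee_pos: [0.5592, -0.189, 0.1884]
eef_rot: [-0.696, 0.124, 0.696, 0.124]
ft_force: [0.4, 1.0, -1.3]
width: 0.0279
time: 6.35
ee_pos: [0.5588, -0.1891, 0.337]
eef_rot: [-0.695, 0.124, 0.697, 0.124]
ft_force: [-0.9, -0.0, -4.5]
width: 0.028
[ 0.5593 -0.1891  0.3385] 6.9 0.028061902209143508 [-0.0612  0.0616 -3.9113] [0.4931 0.4172 0.3601]
[-0.3463 -0.9381  0.0001]
```

View pics/w4.png

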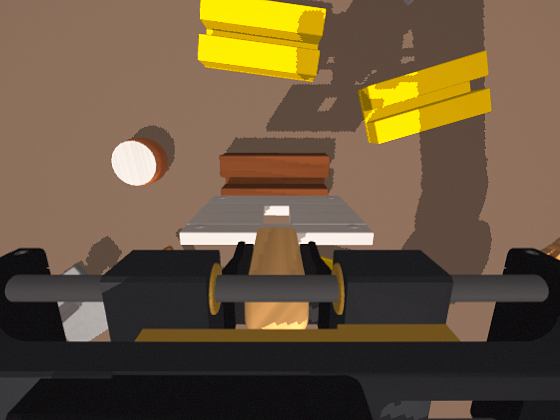

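View pics/s4z.png

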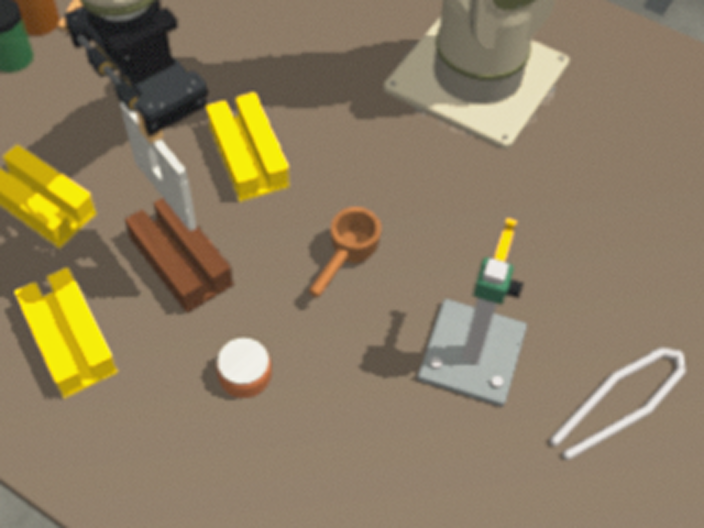

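```bash
python3 -m pendant '[{"translation":[-0.8,1.2,0],"angular":[0,0,1.5],"hand":-1},{"translation":[-1.8,2.7,0],"angular":[0,0,3.5],"hand":-1},{"translation":[-1.8,2.7,0],"angular":[0,0,3.5],"hand":-1},{"translation":[-1.8,2.7,0],"angular":[0,0,3.5],"hand":-1},{"translation":[-1.8,2.7,0],"angular":[0,0,3.5],"hand":-1},{"translation":[-1.8,2.7,0],"angular":[0,0,3.5],"hand":-1},{"translation":[-1.8,2.7,0],"angular":[0,0,3.5],"hand":-1},{"translation":[-1.8,2.7,0],"angular":[0,0,3.5],"hand":-1},{"translation":[-1.8,2.7,0],"angular":[0,0,3.5],"hand":-1},{"translation":[-1.8,2.7,0],"angular":[0,0,3.5],"hand":-1},{"translation":[-0.8,1.2,0],"angular":[0,0,0.8],"hand":-1},{"translation":[0,0,0],"angular":[0,0,0],"hand":-1},{"translation":[0,0,0],"angular":[0,0,0],"hand":-1}]'
python3 - <<'E'
from ov import *
im,C,s=wrist("pics/w5.png"); np.save("C5.npy",C)
print(s['ee_pos'],s['time'],R.from_quat(s['eef_rot']).as_matrix())
im=cv2.imread("pics/w5.png")
for p,col in stand(np.radians(13.5),np.array([.461,.238,0])): wdraw(im,C,p,col)
cv2.imwrite("pics/w5o.png",im)
for t in("hook_stand","hook_mean","hook_root"): print(t,[(round(d['confidence'],2),d['point']) for d in r.mark_of("wrist",t)])
E
```

```text
time: 8.3
ee_pos: [0.3816, 0.0773, 0.3388]
eef_rot: [0.703, 0.083, -0.702, 0.083]
ft_force: [1.0, -0.5, -3.6]
width: 0.0277
[0.3816 0.0773 0.3388] 8.3 [[ 0.0009  0.2331 -0.9724]
 [-0.0008 -0.9724 -0.2331]
 [-1.      0.0009 -0.0007]]
hook_stand []
hook_mean [(0.62, [131.4, 121.2])]
hook_root [(0.7, [67.8, 116.8])]
```

View pics/w5o.png

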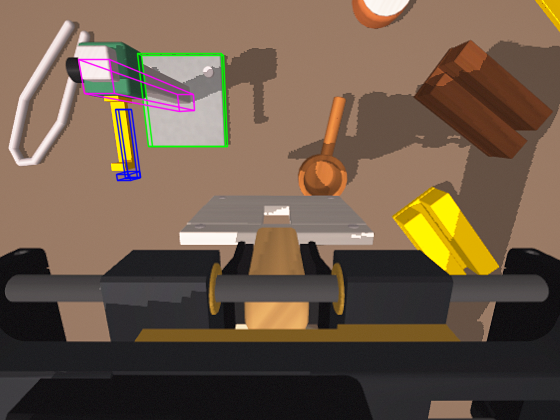

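```bash
python3 - <<'E'
from ov import *
C=np.load("C5.npy")
im=cv2.imread("pics/w5.png")
cv2.imwrite("pics/w5z.png",cv2.resize(im[30:190,60:240],None,fx=3.7,fy=3.7,interpolation=cv2.INTER_CUBIC))
t=cv2.imread("pics/top0.png")[210:290,160:240]
cv2.imwrite("pics/t0z.png",cv2.resize(t,None,fx=7,fy=7,interpolation=cv2.INTER_CUBIC))
E
```

```text
(no output)
```

View pics/w5z.png

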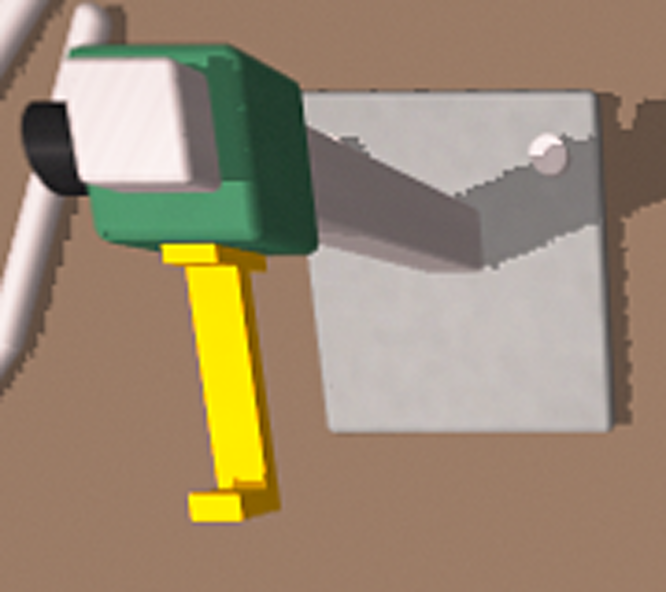

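View pics/t0z.png

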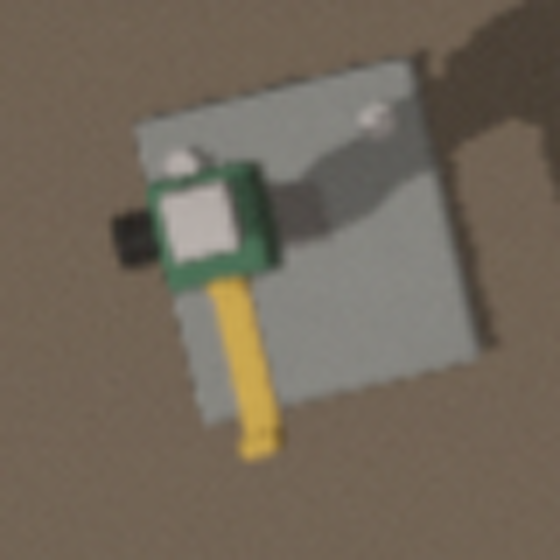

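```bash
python3 - <<'E'
from ov import *
from scipy.optimize import least_squares
C=np.load("C5.npy")
w=lambda l:np.array(l)/3.7+[60,30]
t=lambda l:np.array(l)/7+[160,210]
h=.012
# stand axes: image up=+x, image left=+y
top4=lambda:np.array([[h,h,.232],[h,-h,.232],[-h,-h,.232],[-h,h,.232]])
W=w([(65,60),(175,58),(193,187),(88,183),(480,268),(478,210),(190,521),(243,520),(187,493),(239,491)])
Tt=t([(160,195),(228,180),(240,250),(172,266),(242,459),(278,455)])
def mod(p):
    dz=p[3]
    PW=np.vstack([top4(),[[-h,-h,.014],[h,-h,.014]],[[-.084,.006,.214+dz],[-.084,-.006,.214+dz],[-.078,.006,.214+dz],[-.078,-.006,.214+dz]]])
    PT=np.vstack([top4(),[[-.084,.006,.214+dz],[-.084,-.006,.214+dz]]])
    o=np.array([p[0],p[1],0])
    return PW,PT,o
def f(p):
    PW,PT,o=mod(p)
    a=wproj(C,T(PW,p[2],o))-W; b=proj("top",T(PT,p[2],o))[:,::-1]-Tt
    return np.r_[a.ravel(),b.ravel()]
s=least_squares(f,[.465,.238,.235,0],loss='soft_l1')
print(s.x,np.degrees(s.x[2])); rr=f(s.x).reshape(-1,2); print(rr.round(1))
p=s.x
im=cv2.imread("pics/w5.png")
for q,col in stand(p[2],np.array([p[0],p[1],0]),p[3]): wdraw(im,C,q,col)
cv2.imwrite("pics/w5p.png",cv2.resize(im[30:190,60:240],None,fx=3.7,fy=3.7,interpolation=cv2.INTER_CUBIC))
for xs in(-.11,-.1,-.05): print(xs,T(np.array([[xs,0,0]]),p[2],np.array([p[0],p[1],0])))
E
```

```text
[0.4701 0.2402 0.2188 0.004 ] 12.539008101771024
[[-1.3 -1.1]
 [ 1.  -0.1]
 [ 0.5 -0.2]
 [-2.3  0.4]
 [ 1.8  1.5]
 [ 1.3 -0.2]
 [ 0.5  0.2]
 [-0.2  0.6]
 [ 0.4  0.9]
 [-0.   1.6]
 [-0.8 -0.9]
 [-1.  -0.9]
 [-0.6 -1.2]
 [-0.5 -1.4]
 [-0.7 -0.9]
 [-1.1 -1.3]]
-0.11 [[0.3627 0.2164 0.    ]]
-0.1 [[0.3725 0.2185 0.    ]]
-0.05 [[0.4213 0.2294 0.    ]]
```

View pics/w5p.png

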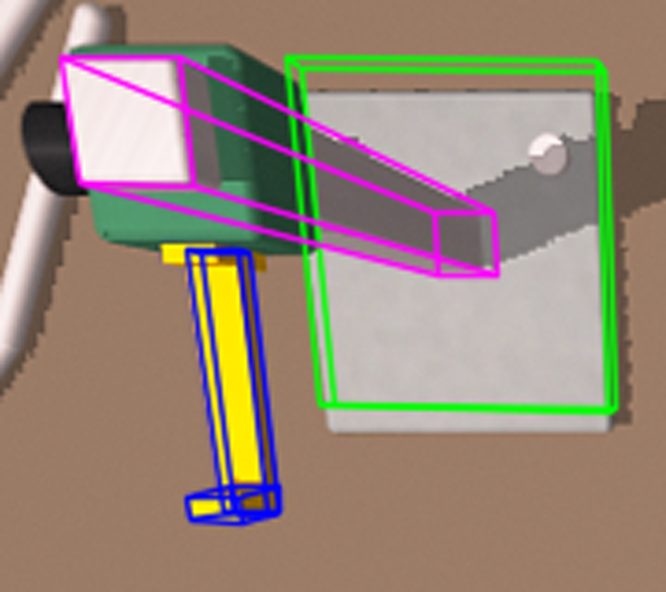

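```bash
python3 -m pendant '[{"translation":[-0.3,1.25,-0.5],"angular":[0,0,0],"hand":-1},{"translation":[-0.4,2.5,-0.5],"angular":[0,0,0],"hand":-1},{"translation":[-0.4,2.5,-0.5],"angular":[0,0,0],"hand":-1},{"translation":[-0.4,2.5,-0.5],"angular":[0,0,0],"hand":-1},{"translation":[-0.3,2.5,-0.5],"angular":[0,0,0],"hand":-1},{"translation":[-0.2,1.5,0],"angular":[0,0,0],"hand":-1},{"translation":[0,1,0],"angular":[0,0,-0.3],"hand":-1},{"translation":[0,0,0],"angular":[0,0,0],"hand":-1},{"translation":[0,0,0],"angular":[0,0,0],"hand":-1},{"translation":[0,0,0],"angular":[0,0,0],"hand":-1}]'
python3 - <<'E'
from ov import *
im,C,s=wrist("pics/w6.png"); np.save("C6.npy",C)
print(s['ee_pos'],s['time'],R.from_quat(s['eef_rot']).as_matrix()[:,1],s['ft_force'])
im=r.camera("scene");cv2.imwrite("pics/s6z.png",cv2.resize(im[130:310,250:450,::-1],None,fx=3.3,fy=3.3,interpolation=cv2.INTER_CUBIC))
E
```

```text
time: 9.5
ee_pos: [0.3613, 0.2148, 0.3134]
eef_rot: [-0.702, -0.081, 0.702, -0.081]
ft_force: [-1.0, 0.7, -4.1]
width: 0.0275
[0.3613 0.2148 0.3134] 9.5 [ 0.2281 -0.9736  0.0002] [-1.0136  0.7446 -4.0862]
```

View pics/w6.png

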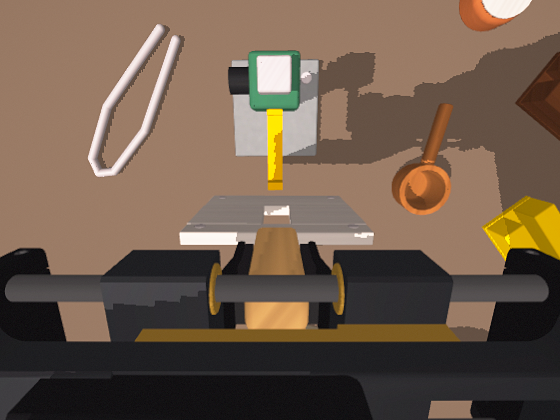

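View pics/s6z.png

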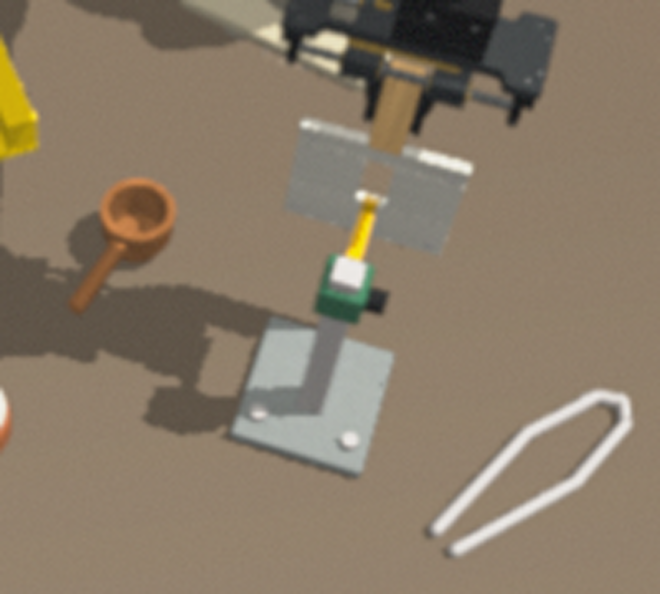

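```bash
python3 -m pendant '[{"translation":[0.97,0.22,0],"angular":[0,0,0],"hand":-1},{"translation":[0.97,0.22,0],"angular":[0,0,0],"hand":-1},{"translation":[0.49,0.11,0],"angular":[0,0,0],"hand":-1},{"translation":[0.49,0.11,0],"angular":[0,0,0],"hand":-1},{"translation":[0,0,0],"angular":[0,0,0],"hand":-1}]'
python3 -m pendant '[{"translation":[0.78,0.18,0],"angular":[0,0,0],"hand":-1},{"translation":[0.78,0.18,0],"angular":[0,0,0],"hand":-1},{"translation":[0.78,0.18,0],"angular":[0,0,0],"hand":-1},{"translation":[0.78,0.18,0],"angular":[0,0,0],"hand":-1},{"translation":[0,0,0],"angular":[0,0,0],"hand":-1},{"translation":[0,0,0],"angular":[0,0,0],"hand":-1}]'
python3 - <<'E'
from ov import *
F=[]
for i in range(6):
    im,C,s=wrist("pics/w7.png");F.append(s['ft_force'])
print(s['ee_pos'],s['time'],R.from_quat(s['eef_rot']).as_matrix()[:,1],np.mean(F,0))
im=r.camera("scene");cv2.imwrite("pics/s7z.png",cv2.resize(im[130:310,250:450,::-1],None,fx=3.3,fy=3.3,interpolation=cv2.INTER_CUBIC))
E
```

```text
time: 10.1
ee_pos: [0.3908, 0.2218, 0.3134]
eef_rot: [-0.702, -0.082, 0.703, -0.081]
ft_force: [-0.5, 0.0, -3.0]
width: 0.0277
time: 10.7
ee_pos: [0.4216, 0.2293, 0.3134]
eef_rot: [-0.702, -0.082, 0.703, -0.081]
ft_force: [-0.1, -0.6, -4.4]
width: 0.028
[0.4215 0.2291 0.3137] 10.95 [ 0.2291 -0.9734  0.0005] [ 0.0629 -0.2292 -3.81  ]
```

View pics/w7.png

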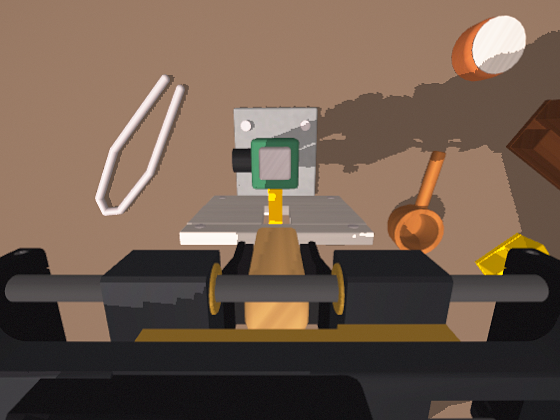

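View pics/s7z.png

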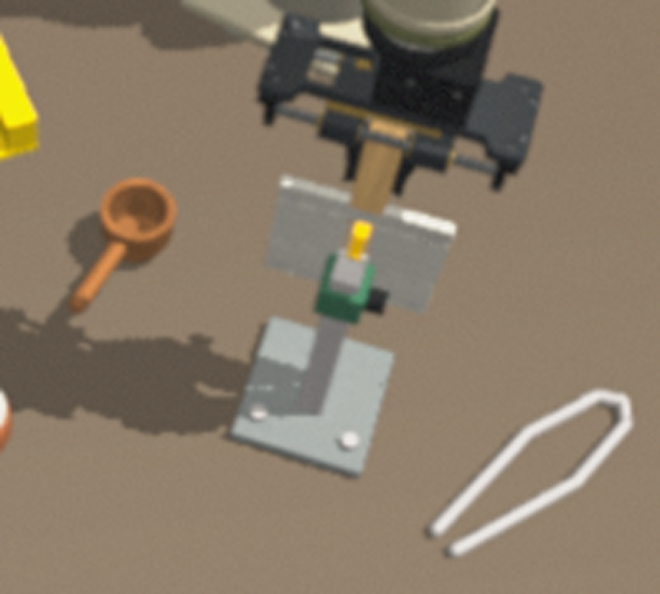

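```bash
cat > f.py <<'E'
from h import *
F=[];Z=[]
for i in range(6):
    r.camera("top"); s=r.read_state();F.append(s['ft_force']);Z.append(s['ee_pos'])
print(np.mean(Z,0).round(4),round(s['time'],2),np.mean(F,0).round(2),round(s['width'],4))
E
python3 -m pendant '[{"translation":[0,0,-0.5],"angular":[0,0,0],"hand":-1},{"translation":[0,0,-0.5],"angular":[0,0,0],"hand":-1},{"translation":[0,0,-0.4],"angular":[0,0,0],"hand":-1},{"translation":[0,0,-0.3],"angular":[0,0,0],"hand":-1},{"translation":[0,0,-0.1],"angular":[0,0,0],"hand":-1},{"translation":[0,0,0],"angular":[0,0,0],"hand":-1}]'; python3 f.py
python3 -m pendant '[{"translation":[0,0,-0.1],"angular":[0,0,0],"hand":-1},{"translation":[0,0,0],"angular":[0,0,0],"hand":-1}]'; python3 f.py
```

```text
time: 11.65
ee_pos: [0.4216, 0.2291, 0.2954]
eef_rot: [-0.702, -0.081, 0.702, -0.082]
ft_force: [-0.0, 0.3, -4.1]
width: 0.0277
[0.4217 0.2292 0.2957] 11.95 [-0.19  0.05 -3.89] 0.0279
time: 12.15
ee_pos: [0.4216, 0.2292, 0.2945]
eef_rot: [-0.702, -0.081, 0.702, -0.082]
ft_force: [0.4, 0.2, -3.1]
width: 0.0277
[0.4217 0.2292 0.2946] 12.45 [ 0.38 -0.06 -3.78] 0.0281
```

```bash
for i in 1; do python3 -m pendant '[{"translation":[0,0,-0.1],"angular":[0,0,0],"hand":-1},{"translation":[0,0,-0.05],"angular":[0,0,0],"hand":-1},{"translation":[0,0,0],"angular":[0,0,0],"hand":-1}]'; python3 f.py; done
```

```text
time: 12.75
ee_pos: [0.4216, 0.2291, 0.293]
eef_rot: [-0.702, -0.081, 0.702, -0.082]
ft_force: [-0.0, -0.1, -4.3]
width: 0.0276
[0.4217 0.2292 0.2931] 13.05 [ 0.12  0.24 -3.76] 0.0279
```

```bash
python3 -m pendant '[{"translation":[0,0,-0.1],"angular":[0,0,0],"hand":-1},{"translation":[0,0,0],"angular":[0,0,0],"hand":-1}]'; python3 f.py
```

```text
time: 13.25
ee_pos: [0.4216, 0.2291, 0.2919]
eef_rot: [-0.702, -0.081, 0.702, -0.082]
ft_force: [-0.4, 0.6, -3.6]
width: 0.0278
[0.4217 0.2292 0.2921] 13.55 [-0.3  -0.06 -3.25] 0.0278
```

```bash
python3 -m pendant '[{"translation":[0,0,-0.1],"angular":[0,0,0],"hand":-1},{"translation":[0,0,0],"angular":[0,0,0],"hand":-1}]'; python3 f.py
```

```text
time: 13.75
ee_pos: [0.4216, 0.2291, 0.2909]
eef_rot: [-0.702, -0.081, 0.702, -0.082]
ft_force: [-0.3, -0.1, -3.5]
width: 0.028
[0.4217 0.2292 0.2911] 14.05 [ 0.02  0.04 -3.81] 0.0278
```

```bash
python3 -m pendant '[{"translation":[0,0,-0.08],"angular":[0,0,0],"hand":-1},{"translation":[0,0,-0.07],"angular":[0,0,0],"hand":-1}]'; python3 f.py
```

```text
time: 14.25
ee_pos: [0.4217, 0.2292, 0.2895]
eef_rot: [0.702, 0.081, -0.702, 0.082]
ft_force: [0.1, 0.5, -3.8]
width: 0.0278
[0.4216 0.2292 0.2895] 14.55 [ 0.06 -0.15 -3.75] 0.0283
```

```bash
python3 -m pendant '[{"translation":[0,0,-0.08],"angular":[0,0,0],"hand":-1},{"translation":[0,0,-0.07],"angular":[0,0,0],"hand":-1}]'; python3 f.py
```

```text
time: 14.75
ee_pos: [0.4217, 0.2292, 0.288]
eef_rot: [0.702, 0.082, -0.702, 0.082]
ft_force: [-0.0, -0.4, -4.4]
width: 0.0279
[0.4216 0.2292 0.288 ] 15.05 [-0.12 -0.19 -4.26] 0.0278
```

```bash
python3 -m pendant '[{"translation":[0,0,-0.08],"angular":[0,0,0],"hand":-1},{"translation":[0,0,-0.07],"angular":[0,0,0],"hand":-1}]'; python3 f.py
```

```text
time: 15.25
ee_pos: [0.4217, 0.2292, 0.2865]
eef_rot: [0.702, 0.081, -0.702, 0.082]
ft_force: [0.2, -0.1, -4.2]
width: 0.0277
[0.4216 0.2291 0.2865] 15.55 [ 0.71  0.15 -3.65] 0.0278
```

```bash
python3 -m pendant '[{"translation":[0,0,-0.08],"angular":[0,0,0],"hand":-1},{"translation":[0,0,-0.07],"angular":[0,0,0],"hand":-1}]'; python3 f.py
```

```text
time: 15.75
ee_pos: [0.4217, 0.2292, 0.285]
eef_rot: [0.702, 0.081, -0.702, 0.082]
ft_force: [0.2, -0.5, -2.9]
width: 0.0278
[0.4216 0.2292 0.285 ] 16.05 [-0.3  -0.05 -3.82] 0.0277
```

```bash
python3 -m pendant '[{"translation":[0,0,-0.08],"angular":[0,0,0],"hand":-1},{"translation":[0,0,-0.07],"angular":[0,0,0],"hand":-1}]'; python3 f.py
```

```text
time: 16.25
ee_pos: [0.4217, 0.2292, 0.2836]
eef_rot: [0.702, 0.082, -0.702, 0.082]
ft_force: [0.7, -0.3, -3.1]
width: 0.0278
[0.4217 0.2292 0.2836] 16.55 [ 0.04  0.12 -2.39] 0.0277
```

```bash
python3 -m pendant '[{"translation":[0,0,-0.08],"angular":[0,0,0],"hand":-1},{"translation":[0,0,-0.07],"angular":[0,0,0],"hand":-1}]'; python3 f.py
```

```text
time: 16.75
ee_pos: [0.4217, 0.2292, 0.2823]
eef_rot: [0.703, 0.081, -0.702, 0.082]
ft_force: [-1.6, -0.7, 1.1]
width: 0.0278
[0.4217 0.2292 0.2823] 17.05 [-0.89 -0.3   1.06] 0.0281
```

```bash
python3 -m pendant '[{"translation":[0,0,-0.04],"angular":[0,0,0],"hand":-1},{"translation":[0,0,-0.04],"angular":[0,0,0],"hand":-1}]'; python3 f.py
```

```text
time: 17.25
ee_pos: [0.4217, 0.2292, 0.2814]
eef_rot: [0.703, 0.082, -0.702, 0.082]
ft_force: [-0.8, -0.7, 3.4]
width: 0.0279
[0.4217 0.2292 0.2814] 17.55 [-0.87 -0.63  3.36] 0.0279
```

```bash
python3 -m pendant '[{"translation":[0,0,-0.03],"angular":[0,0,0],"hand":-1},{"translation":[0,0,-0.03],"angular":[0,0,0],"hand":-1},{"translation":[0,0,0],"angular":[0,0,0],"hand":-1},{"translation":[0,0,0],"angular":[0,0,0],"hand":-1},{"translation":[0,0,0],"angular":[0,0,0],"hand":-1},{"translation":[0,0,0],"angular":[0,0,0],"hand":-1},{"translation":[0,0,0],"angular":[0,0,0],"hand":-1}]'; python3 f.py; python3 f.py
python3 - <<'E'
from ov import *
im,C,s=wrist("pics/w8.png")
im=r.camera("scene");cv2.imwrite("pics/s8z.png",cv2.resize(im[130:310,250:450,::-1],None,fx=3.3,fy=3.3,interpolation=cv2.INTER_CUBIC))
E
```

```text
time: 18.25
ee_pos: [0.4218, 0.2292, 0.2808]
eef_rot: [0.703, 0.081, -0.702, 0.081]
ft_force: [-1.0, -0.9, 3.8]
width: 0.0279
[0.4217 0.2292 0.2808] 18.55 [-0.97 -0.49  4.92] 0.0282
[0.4217 0.2292 0.2808] 18.85 [-1.03 -0.69  5.01] 0.0281
```

View pics/w8.png

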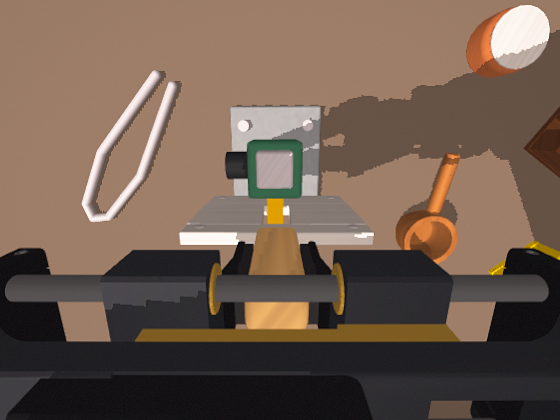

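View pics/s8z.png

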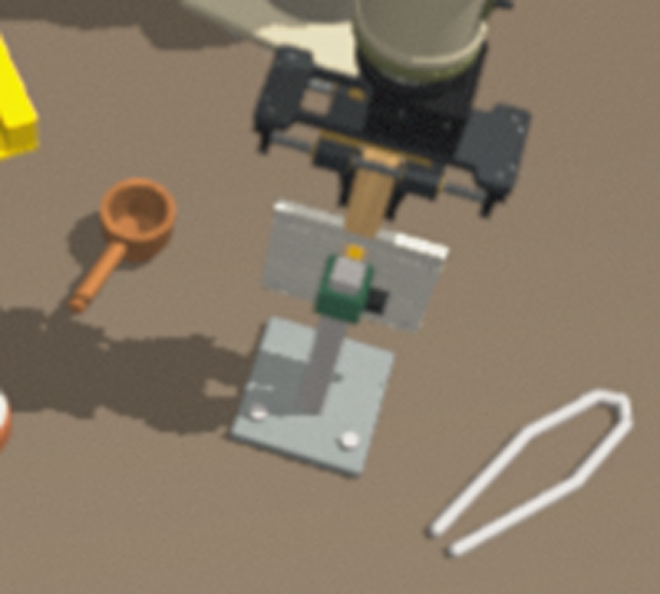

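```bash
python3 -m pendant '[{"translation":[0,0,0.04],"angular":[0,0,0],"hand":-1},{"translation":[0,0,0.04],"angular":[0,0,0],"hand":-1},{"translation":[0,0,0.04],"angular":[0,0,0],"hand":-1},{"translation":[0,0,0.04],"angular":[0,0,0],"hand":-1},{"translation":[0,0,0],"angular":[0,0,0],"hand":-1}]'; python3 f.py
```

```text
time: 19.45
ee_pos: [0.4217, 0.2292, 0.2822]
eef_rot: [0.702, 0.082, -0.702, 0.082]
ft_force: [1.1, -0.2, 1.8]
width: 0.0275
[0.4217 0.2292 0.2822] 19.75 [0.49 0.2  1.24] 0.0279
```

```bash
python3 -m pendant '[{"translation":[0,0,0.04],"angular":[0,0,0],"hand":-1},{"translation":[0,0,0],"angular":[0,0,0],"hand":-1}]'; python3 f.py
python3 -m pendant '[{"translation":[0,0,0],"angular":[0,0,0],"hand":-1},{"translation":[0,0,0],"angular":[0,0,0],"hand":-1}]' 5; python3 f.py
```

```text
time: 19.95
ee_pos: [0.4217, 0.2292, 0.2826]
eef_rot: [0.702, 0.081, -0.702, 0.082]
ft_force: [1.5, 0.6, -0.5]
width: 0.0279
[0.4217 0.2292 0.2826] 20.25 [1.07 0.66 0.57] 0.028
time: 20.45
ee_pos: [0.4216, 0.2292, 0.2827]
eef_rot: [0.702, 0.082, -0.702, 0.082]
ft_force: [1.3, 0.8, 0.7]
width: 0.0281
[0.4216 0.2292 0.2827] 20.75 [0.75 0.78 0.07] 0.0279
```

Load is balanced (≈0 N on the arm), so I'll open gently.

```bash
python3 -m pendant '[{"translation":[0,0,0],"angular":[0,0,0],"hand":-0.33},{"translation":[0,0,0],"angular":[0,0,0],"hand":-0.3},{"translation":[0,0,0],"angular":[0,0,0],"hand":-0.2},{"translation":[0,0,0],"angular":[0,0,0],"hand":-0.1},{"translation":[0,0,0],"angular":[0,0,0],"hand":0.1},{"translation":[0,0,0],"angular":[0,0,0],"hand":0.3},{"translation":[0,0,0],"angular":[0,0,0],"hand":0.5},{"translation":[0,0,0],"angular":[0,0,0],"hand":0.7},{"translation":[0,0,0],"angular":[0,0,0],"hand":0.7}]'; python3 f.py
python3 - <<'E'
from ov import *
im,C,s=wrist("pics/w9.png");print(s['width'])
E
```

```text
time: 21.65
ee_pos: [0.4217, 0.2292, 0.2827]
eef_rot: [0.702, 0.081, -0.702, 0.082]
ft_force: [-0.9, 0.8, -1.0]
width: 0.07
[0.4217 0.2292 0.2827] 21.95 [-0.06  0.27 -0.43] 0.074
0.07396200955110208
```

View pics/w9.png

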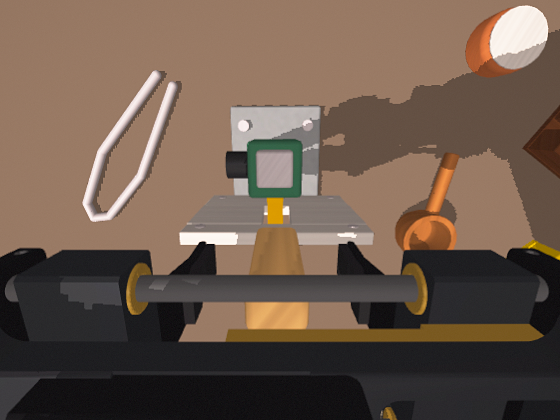

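```bash
python3 -m pendant '[{"translation":[0,0,0.5],"angular":[0,0,0],"hand":0.9},{"translation":[0,0,1.5],"angular":[0,0,0],"hand":0.9},{"translation":[0,0,2.5],"angular":[0,0,0],"hand":0.9},{"translation":[0,0,3],"angular":[0,0,0],"hand":0.9},{"translation":[0,0,3],"angular":[0,0,0],"hand":0.9},{"translation":[0,0,2],"angular":[0,0,0],"hand":0.9},{"translation":[0,0,0],"angular":[0,0,0],"hand":0.9},{"translation":[0,0,0],"angular":[0,0,0],"hand":0.9},{"translation":[0,0,0],"angular":[0,0,0],"hand":0.9},{"translation":[0,0,0],"angular":[0,0,0],"hand":0.9}]'
python3 - <<'E'
from ov import *
im,C,s=wrist("pics/w10.png");a=cv2.cvtColor(im,cv2.COLOR_RGB2GRAY).astype(int)
for k in range(8): r.camera("top")
im2,C,s=wrist("pics/w11.png");print(s['ee_pos'],s['time'],s['ft_force'],np.abs(cv2.cvtColor(im2,cv2.COLOR_RGB2GRAY).astype(int)-a).mean())
im=r.camera("scene");cv2.imwrite("pics/s10z.png",cv2.resize(im[130:310,250:450,::-1],None,fx=3.3,fy=3.3,interpolation=cv2.INTER_CUBIC))
E
```

```text
time: 23.0
ee_pos: [0.4214, 0.229, 0.4069]
eef_rot: [-0.702, -0.081, 0.703, -0.082]
ft_force: [0.4, 0.1, -0.1]
width: 0.0826
[0.4217 0.2292 0.4077] 23.45 [0.1451 0.0501 0.0076] 1.8621045918367347
```

View pics/w11.png

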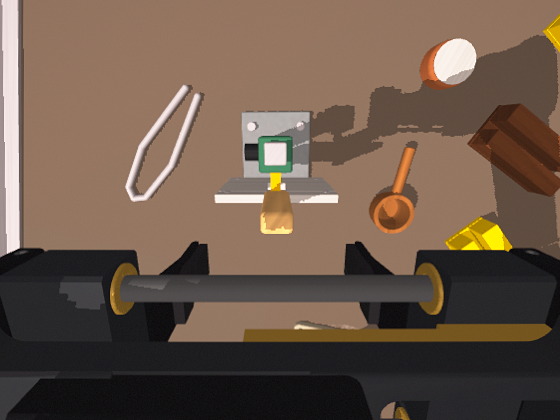

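View pics/s10z.png

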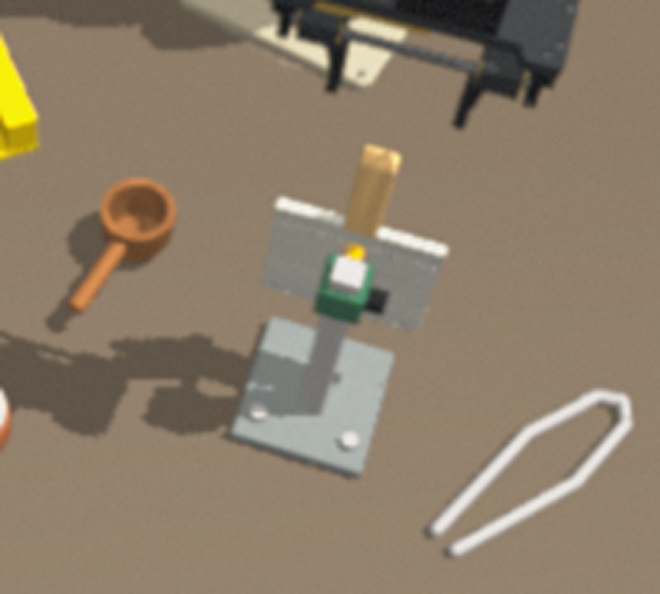

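```bash
python3 -c "
from bench import r
print(r.close_job())"
```

```text
the job is handed in; nothing more can be done
None
```

The shield is hanging by its slot on the sprung hook, released, and I handed the job in at about 23.5 s of the 67 s allowed. The hand-in reported no verdict.

- **Lift:** I gripped the handle at 35 N and lifted the shield clear of the rest. It weighs about 3.8–3.9 N, and the force reading stayed at that until it met the hook.
- **Finding the seat:** I passed the slot over the hook's tip without touching it. I then lowered in 1–1.5 mm steps until I felt contact, which put the seat at about 204 mm above the bench.
- **Tug:** With the arm pulling about 5.0 N on top of the weight, the hook carried about 8.8 N. I held that for over a second, then eased off to about 0 N on the arm before opening the fingers. That load works out to a dip of about 3.0 mm; I could not read the dip directly.
- **Last checks:** The gripper was about 12 cm above the shield with about 0 N on the wrist. The scene and wrist pictures showed the shield upright on the seat between the tip and the carriage. The block, tin and jacks looked untouched.

Two checks were less clean:

- **Stand position:** The stand fit from the pictures was only good to a pixel or two. The grey foot turned out not to be centred on the post, so I used the post and hook instead of the foot.
- **Stillness:** Two wrist pictures 0.45 s apart differed slightly. The arm itself was still settling by about 0.8 mm, which could account for that, but it means I did not separately prove the shield was motionless.

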